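# Sweep two small things into the bench fence

## Robot

A 7-joint arm with a two-finger parallel gripper is mounted at the origin on a cart in front of the work surface, level with it; the furniture and walls round the work are solid. World frame = base frame: x ahead of the robot, y to its left, z up, the work surface at z = 0. Lengths are in mm, angles in rad, forces in N, time in s.
With the tool pointing down it reaches from about 400 to 850 mm from the base axis. Payload 10.4 kg.
Tool frame: the origin (TCP) lies on the front face of the gripper's body, between the roots of the fingers; the fingertips stand 70 mm ahead of it and the grasp point (between the pads) lies 51 mm ahead of it; z points along the fingers, y is the line along which they close (so a half turn about z gives the same grasp; the last joint's range is limited). The gripper opens to 87 mm and grips with 3 to 60 N. Pads are 19 mm wide; open, the fingers measure 117 mm over their backs; the gripper's body (75 mm by 190 mm) begins 51 mm behind the grasp point.
Start: joints at [1.128, 0.332, -0.065, 1.46, 0.022, 1.35, -0.088], TCP at [254.756, -570.74, 292.276] pointing down, gripper open.
Joint ranges: [-2.6, 2.6], [-0.5, 2.12], [-1.47, 1.34], [0.16, 2.42], [-1.27, 4.41], [0.06, 2.06], [-2.6, 2.6]. Speed limits (rad/s): [2.22, 2.22, 2.79, 2.79, 3.14, 3.14, 3.14].

## Interface

Orientations are given as a rotation vector (axis times angle).
In Python, from rig import get_obs, capture, camera_params, hand_in, trace gives the robot as it stands. The module is installed in compiled form; this text tells all that it offers.
- The arm moves only by the tool apply_moves, never from a script. Its argument "commands" is a list of rows, each an object with "jaw": the finger opening in cm, from 0 to 8.7; "xyz": the shift along the tool's x, y, z in cm, a list of three; "turn": the turn about the tool's z in rad. A call has 1 to 8 rows; each row is the pose to reach, as a shift and turn from the pose commanded when the call began, along the tool's axes at that moment; what a row does not reach only later rows make up. A row lasts 1/8 s, in which the tool goes at most 62.5 mm and 10.7 degrees, less where a joint would pass 70% of its speed; a pose out of reach is approached as far as the arm can. A call with a gripper value outside its range is refused whole. The fingers move at their own pace and stop on an object; "squeeze" is the grip in N (left out, the last holds). Time passes only in rows, so rows that repeat a pose let the fingers close. It gives the time, the measured TCP pose, the force, the opening and the grip force at its end, in the units of the state.
- get_obs(): the state, without advancing time (a new reading comes with each control period).
- capture(name): name is "side" or "top"; returns (picture, depth): 420x560x3 uint8, red, green, blue; 420x560 float32, mm along the optical axis (not along the pixel's ray), 0 where there is no reading.
- camera_params(name): a dict with "mtx" (3x3 intrinsics, pixels), "R" (3x3) and "t" (3): a world point X has camera coordinates R X + t. Camera axes: x right, y down, z forward; pixel columns grow to the right and rows downward; lengths in mm; the calibration is good to about 2 mm. A picture is of the moment at which its call begins. camera_params takes no time and is no camera call.
- hand_in(): hands the job in; it is judged then, once.
Trained networks look in the newest picture that a camera, given by its name, has taken for a name from the list of things; names that differ only in an ending like _2 or _b are one class to them, and where a whole thing is asked for, a point or a joint stands for the part that bears it (a point fixed in the world has none). Each returns a list of dicts, best first, with "conf" (0 to 1); they miss things now and then, are a little off and sometimes report something else, mostly with a low value. They report only what shows in the picture. A call takes as long as a camera call.
- trace(camera, query): "mask" (420x560 bool, what is visible of it) and "rect" ([left, top, width, height] in pixels, round what is visible of it).
The state is a dict: "t": time; "joints": joint angles; "joint_vel": joint speeds; "joint_efforts": joint torques, N m; "tool_pos": TCP position; "orientation": TCP orientation; "ft_force": force on the tool from outside, world axes, zero at the start; "wrist_torque": the same for the moment, N m; "finger_gap": opening from 0.0 (shut) to 1.0 (fully open); "gripper_force": force on a finger pad.
Only numpy, scipy, OpenCV 4.12 (cv2) and the standard library are available. Lean on these libraries where they do the work, as an engineer would, in place of code of your own. Each camera call takes 0.05 s, during which the arm holds its last target. There are 200 camera calls.

## Task

Clear the middle of the desk: with the fingertips, sweep the eraser and the USB stick along the desk top through the open side of the low U-shaped aluminium fence, until both lie flat and wholly inside it, well back from its open side. Only push them, never pick up or lift either of them, and leave the tub of paste, the round tin and the mains adapter standing where they are.

Things in the scene. Friction and masses are not known exactly. Their poses are not given: they have to be found in the camera images.
- fence: U-shaped aluminium fence fixed to the desk, at the left; no floor, things slide on the desk. Origin on the desk in the middle of the inside; its x points from the open side to the back wall, y across, z up. Inside 140 mm deep (open side at x = -70 mm, over the full width) and 170 mm wide. Walls 3 mm thick, 25 mm high; outside them a flat flange 14 mm wide with screws 4.4 mm high.
- eraser_1: Block eraser, white in a blue card sleeve, lying flat, 42 x 20 x 12 mm high, 20 to 30 g. Origin at the middle of its underside, z up; it reaches at most 24 mm sideways from there.
- stick: Black USB stick with a metal plug, lying flat, 51 mm long, 18 mm wide, 9 mm high, 12 to 18 g. Origin at the middle of its underside, z up; its length lies diagonally in its own x-y plane, the plug toward +x -y; it reaches at most 29 mm sideways from there.
- paste_tub: Bystander: round blue tub of soldering paste with a cyan lid, 49 mm across, 48 mm high, loose, standing on the bare desk beyond the small things. Origin at the middle of its underside.
- round_tin: Bystander: round tin with a red-brown lid, 64 mm across, 24 mm high, loose, standing to the right of the small things, farther from the robot than the adapter (a like tin far left by the drawers is not meant). Origin at the middle of its underside.
- adapter: Bystander: beige block-shaped mains adapter, 43 x 34 x 32 mm high, loose, standing to the right of the small things, nearer the robot. Origin at the middle of its underside.

How it is judged (in metres and radians):
At the end, for the whole second after the job is handed in: The eraser and the USB stick lie flat on the desk (either face up), at rest, between the fence's walls, the middle of each at least 20 mm inside the open side; the paste tub, the tin and the adapter are each within 20 mm of where they started (x of eraser_1 in the frame of fence between -0.05 and 0.07 m and y of eraser_1 in the frame of fence between -0.085 and 0.085 m and ((height (world z) of eraser_1 below 0.006 m and angle between eraser_1's own z axis and vertical below 0.2 rad) or (height (world z) of eraser_1 below 0.014 m and angle between eraser_1's own z axis and vertical above 2.94 rad)) and linear speed of each of eraser_1, stick below 0.01 m/s and x of stick in the frame of fence between -0.05 and 0.07 m and y of stick in the frame of fence between -0.085 and 0.085 m and ((height (world z) of stick below 0.006 m and angle between stick's own z axis and vertical below 0.2 rad) or (height (world z) of stick below 0.014 m and angle between stick's own z axis and vertical above 2.94 rad)) and distance of each of paste_tub, round_tin, adapter from where it was at the start of the episode below 0.02 m); the robot touches nothing.
It fails at once if the eraser or the USB stick is lifted more than 15 mm off the desk (height (world z) of any of eraser_1, stick above 0.015 m).
It fails at once if the tub of soldering paste is moved by more than 20 mm (distance of paste_tub from where it was at the start of the episode above 0.02 m).
It fails at once if the round tin is moved by more than 20 mm (distance of round_tin from where it was at the start of the episode above 0.02 m).
It fails at once if the mains adapter is moved by more than 20 mm (distance of adapter from where it was at the start of the episode above 0.02 m).
It also fails if it takes over 64 s, if anything falls off the work surface, if the arm or the gripper's body presses on something with over 40 N, if the wrist force passes 120 N, or if a joint passes its speed limit or range.

## Working session

There is one attempt and no reset: what is moved stays moved. The work goes in short steps, Python scripts to look and compute and a tool call to move; the robot and the scene stay as the last step left them, time stands still between calls to the robot, and variables do not carry over. Pictures are saved under pics/ and viewed, at most 10 in all, crops included, and the job is handed in when it is done.

Besides the shell and the picture viewer there is one more tool, called by a JSON object that holds its "fn" and its "kwargs", one argument or row to a line. apply_moves: Moves the arm, as the interface text tells. Its arguments: {"type":"object","properties":{"commands":{"type":"array"},"squeeze":{"type":"number"}},"required":["commands"]}

```bash
mkdir -p pics
cat > h.py <<'E'
import numpy as np,cv2
from rig import *
def look(cam,names):
    im,d=capture(cam); p=camera_params(cam); K,R,t=[np.array(p[k],float) for k in("mtx","R","t")]
    out={}
    for n in names:
        for r in trace(cam,n)[:2]:
            m=r["mask"]&(d>0); v,u=np.nonzero(m)
            if len(u)<5: continue
            z=d[m]; c=np.stack([(u-K[0,2])*z/K[0,0],(v-K[1,2])*z/K[1,1],z])
            X=(R.T@(c-t.reshape(3,1))).T
            top=X[X[:,2]>np.percentile(X[:,2],90)-5] 
            (cx,cy),wh,a=cv2.minAreaRect(top[:,:2].astype(np.float32))
            print(cam,n,round(r["conf"],2),r["rect"],"ctr",round(cx),round(cy),"wh",np.round(wh),"ang",round(a),"z",np.round(np.percentile(X[:,2],[5,50,95])),"x",np.round(np.percentile(X[:,0],[1,99])),"y",np.round(np.percentile(X[:,1],[1,99])))
            out.setdefault(n,X)
    return im,d,out
E
python3 - <<'E'
from h import *
N=["fence","eraser_1","stick","paste_tub","round_tin","adapter"]
for c in("top","side"):
    im,d,o=look(c,N); cv2.imwrite(f"pics/{c}0.png",im[:,:,::-1])
    print({k:v for k,v in camera_params(c).items()})
print(get_obs())
E
```

```text
top fence 0.97 [139.0, 174.1, 64.0, 95.4] ctr 533 213 wh [176. 144.] ang 4 z [-1.  4. 25.] x [430. 636.] y [144. 300.]
top eraser_1 0.49 [255.1, 198.4, 11.5, 12.6] ctr 576 9 wh [41. 20.] ang 10 z [-1. 11. 14.] x [555. 600.] y [-2. 22.]
top stick 0.52 [318.6, 241.5, 11.8, 21.1] ctr 469 -132 wh [18. 50.] ang 53 z [ 2.  8. 12.] x [448. 491.] y [-149. -116.]
top paste_tub 0.78 [319.6, 162.2, 18.0, 19.2] ctr 653 -135 wh [48. 43.] ang 3 z [30. 47. 49.] x [630. 676.] y [-156. -113.]
top round_tin 0.62 [377.0, 176.4, 27.7, 31.7] ctr 607 -282 wh [61. 63.] ang 46 z [16. 23. 27.] x [575. 636.] y [-312. -252.]
top adapter 0.53 [396.8, 262.1, 21.5, 19.6] ctr 434 -313 wh [39. 28.] ang 57 z [ 7. 30. 33.] x [415. 453.] y [-343. -292.]
{'mtx': array([[433.24271976,   0.        , 277.68420881],
       [  0.        , 433.24271976, 213.21671809],
       [  0.        ,   0.        ,   1.        ]]), 'R': array([[ 0.02363041, -0.99964693,  0.01215007],
       [-0.99100957, -0.02502368, -0.13143   ],
       [ 0.13168764, -0.00893509, -0.99125099]]), 't': array([-39.7047059 , 552.17026276, 926.18461641])}
s
[... 1032 characters left out ...]
3220521, -0.06473421,  1.46008749,  0.02162796,
        1.34989853, -0.08846987]), 'joint_vel': array([ 1.40543580e-03, -8.61263511e-06,  1.63607811e-03,  8.75079345e-04,
       -2.12988050e-03, -6.08991308e-04, -4.01508837e-04]), 'joint_efforts': array([ 3.55740822e-04, -6.22907495e+01,  2.50553456e-02, -3.90067899e+01,
       -6.12490112e-02,  3.13628535e-02, -7.26302892e-05]), 'tool_pos': array([ 254.77590679, -570.73688804,  292.2783427 ]), 'orientation': array([3.07252218e+00, 6.54690556e-01, 3.84352696e-05]), 'ft_force': array([ 0.42086632, -0.47198236,  0.75393512]), 'wrist_torque': array([ 0.05005949, -0.0456962 , -0.02542534]), 'gripper_force': 0.0, 'finger_gap': 1.0065676680680782}
```

View pics/top0.png

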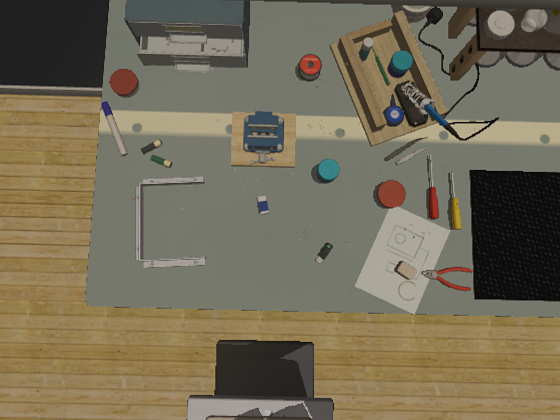

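View pics/side0.png

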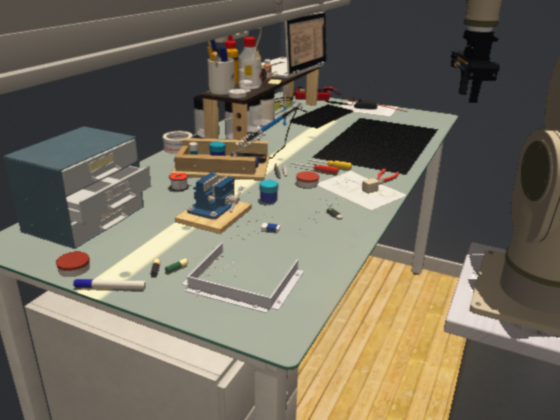

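Run:
```python
import numpy as np
from scipy.spatial.transform import Rotation as R
print(R.from_rotvec([3.07252218e+00, 6.54690556e-01, 0]).as_matrix())
```

```text
[[ 9.13138273e-01  4.07649964e-01  1.96400786e-05]
 [ 4.07649964e-01 -9.13138269e-01 -9.21726709e-05]
 [-1.96400786e-05  9.21726709e-05 -9.99999996e-01]]
```

The top view shows the fence at (140–205, 178–267), opening right (toward −y). The eraser is at (263, 205), the stick at (325, 252), the tub at (328, 170), the tin at (391, 194) and the adapter at (406, 270). The side view agrees, with the vise board close behind the eraser, so I'll check how high it is and which way the fence is turned.

Run:
```python
from h import *
im,d=capture("top");p=camera_params("top");K,R,t=[np.array(p[k],float) for k in("mtx","R","t")]
v,u=np.mgrid[:420,:560];z=d
c=np.stack([(u-K[0,2])*z/K[0,0],(v-K[1,2])*z/K[1,1],z]).reshape(3,-1)
X=(R.T@(c-t.reshape(3,1))).T; X=X[d.ravel()>0]
for x in range(620,800,20):
    print(x,[int(X[(abs(X[:,0]-x)<10)&(abs(X[:,1]-y)<10)][:,2].max(initial=-9)) for y in range(-160,320,20)])
im2,d2,o=look("top",["fence"])
F=o["fence"];F=F[F[:,2]>18]
for y in range(145,305,15):
    s=F[abs(F[:,1]-y)<8]; a=s[s[:,0]<533][:,0];b=s[s[:,0]>533][:,0]; print(y,a.mean() if len(a) else 0,b.mean() if len(b) else 0)
for x in(470,530,590): print(x,F[abs(F[:,0]-x)<15][:,1].mean())
```

```text
620 [3, 44, 2, 3, 3, 3, 4, 3, 3, 3, 4, 3, 3, 2, 5, 25, 27, 26, 27, 27, 26, 25, 27, 3]
640 [51, 51, 49, 3, 3, 4, 3, 5, 2, 3, 4, 3, 4, 5, 4, 3, 4, 5, 7, 3, 4, 3, 3, 4]
660 [50, 50, 50, 2, 3, 20, 20, 82, 81, 73, 46, 19, 21, 4, 3, 3, 4, 4, 2, 14, 18, 11, 4, 3]
680 [3, 49, 47, 2, 2, 20, 20, 102, 101, 100, 101, 20, 20, 4, 4, 3, 3, 3, 2, 11, 16, 16, 11, 4]
700 [3, 4, 3, 3, 3, 20, 29, 102, 103, 102, 101, 33, 20, 3, 3, 4, 2, 3, 4, 3, 3, 17, 16, 16]
720 [2, 3, 3, 3, 3, 20, 29, 99, 98, 97, 88, 30, 22, 3, 2, 3, 3, 3, 3, 3, 11, 17, 13, 4]
740 [4, 3, 4, 3, 4, 20, 27, 104, 103, 104, 103, 29, 21, 3, 3, 5, 3, 3, 3, 2, 4, 4, 4, 3]
760 [3, 4, 2, 2, 3, 21, 30, 101, 102, 103, 102, 29, 20, 4, 3, 2, 3, 4, 3, 3, 2, 5, 5, 3]
780 [4, 2, 3, 3, 3, 21, 27, 35, 78, 77, 35, 31, 20, 4, 3, 2, 3, 3, 3, 5, 3, 4, 3, 3]
top fence 0.56 [138.3, 176.3, 64.5, 93.5] ctr 533 212 wh [176. 145.] ang 4 z [-1.  4. 26.] x [430. 635.] y [139. 300.]
145 451.1996384634297 623.1897778687057
160 449.81160228990575 622.7363786704042
175 448.73210664202196 622.2396272971056
190 447.96976191172183 621.1086517201031
205 446.8007352098854 619.4388556038583
220 446.0965547846983 618.8190705646039
235 444.66159304211527 618.0178532532262
250 443.84655954491603 616.2350752408099
265 442.84428824190553 615.4002412828929
280 486.4397352722493 578.6506966099367
295 0 600.842074628393
470 278.8071897583862
530 282.8067350804697
590 286.694473810737
```

{"fn": "apply_moves", "kwargs": {
  "commands": [
    {"jaw": 2.5,"xyz": [0,0,0],"turn": -0.18},
    {"jaw": 2.5,"xyz": [4,0,0],"turn": -0.36},
    {"jaw": 2.5,"xyz": [10,0,0],"turn": -0.54},
    {"jaw": 2.5,"xyz": [15,0,0],"turn": -0.72},
    {"jaw": 2.5,"xyz": [20,-5,0],"turn": -0.9},
    {"jaw": 2.5,"xyz": [25,-10,4],"turn": -1.08},
    {"jaw": 2.5,"xyz": [30,-15,8],"turn": -1.15},
    {"jaw": 2.5,"xyz": [34.5,-22.5,10],"turn": -1.15}
  ]
}}

```text
t: 1.85
tool_pos: [465.3, -288.1, 213.0]
orientation: [-2.221, -2.221, -0.0]
ft_force: [1.9, 0.0, 0.3]
finger_gap: 0.299
gripper_force: 0.0
```

{"fn": "apply_moves", "kwargs": {
  "commands": [
    {"jaw": 0.8,"xyz": [5.5,0.5,0],"turn": 0},
    {"jaw": 0.8,"xyz": [10.3,1,3],"turn": 0},
    {"jaw": 0.8,"xyz": [10.3,1,8],"turn": 0},
    {"jaw": 0.8,"xyz": [10.3,1,12],"turn": 0},
    {"jaw": 0.8,"xyz": [10.3,1,13.6],"turn": 0},
    {"jaw": 0.8,"xyz": [10.3,1,13.6],"turn": 0}
  ]
}}

```text
t: 2.6
tool_pos: [475.1, -186.9, 78.1]
orientation: [-2.222, -2.219, 0.0]
ft_force: [-0.2, -1.2, -0.1]
finger_gap: 0.094
gripper_force: 0.0
```

Run:
```python
from h import *
o=get_obs(); print(o["tool_pos"],o["ft_force"],o["finger_gap"])
im,d,_=look("side",["stick"]); cv2.imwrite("pics/s1.png",cv2.resize(im[150:270,220:380,::-1],(640,480)))
```

```text
[ 475.13954137 -186.86590806   78.06247048] [-0.2467817  -1.24434339 -0.1171943 ] 0.09386983075908527
side stick 0.64 [324.5, 207.9, 19.8, 10.2] ctr 468 -133 wh [18. 49.] ang 52 z [-1.  5.  9.] x [447. 491.] y [-153. -117.]
```

View pics/s1.png

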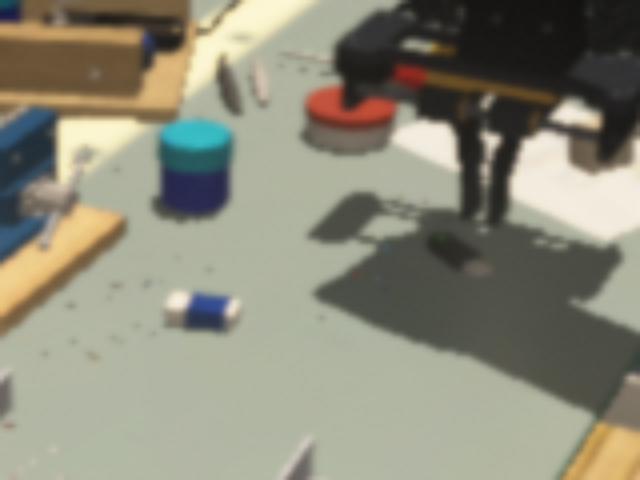

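The picture shows the closed fingertips around (485, 215) in the crop, just behind the stick's far end at (440, 245), with nothing else close. Next I lower 5 mm and push.

{"fn": "apply_moves", "kwargs": {
  "commands": [
    {"jaw": 0.8,"xyz": [0,0,0.45],"turn": 0},
    {"jaw": 0.8,"xyz": [1.5,0,0.45],"turn": 0},
    {"jaw": 0.8,"xyz": [3,0,0.45],"turn": 0},
    {"jaw": 0.8,"xyz": [4.5,0,0.45],"turn": 0},
    {"jaw": 0.8,"xyz": [6,0,0.45],"turn": 0},
    {"jaw": 0.8,"xyz": [7.5,0,0.45],"turn": 0},
    {"jaw": 0.8,"xyz": [9,0,0.45],"turn": 0},
    {"jaw": 0.8,"xyz": [10,0,0.45],"turn": 0}
  ]
}}

```text
t: 3.7
tool_pos: [475.4, -85.7, 73.7]
orientation: [2.222, 2.221, 0.0]
ft_force: [0.3, -1.0, 0.5]
finger_gap: 0.092
gripper_force: 0.1
```

Run:
```python
from h import *
o=get_obs(); print(o["tool_pos"],o["ft_force"],o["finger_gap"])
im,d,_=look("side",["stick"]); look("top",["stick"])
```

```text
[475.36514475 -85.74833575  73.72263264] [ 0.29975446 -1.03593327  0.47198315] 0.09176556613955943
side stick 0.5 [316.3, 220.3, 24.4, 8.3] ctr 459 -67 wh [25. 50.] ang 89 z [-1.  5.  8.] x [435. 484.] y [-84. -54.]
```

The stick has turned square to the pusher but sits about 16 mm off-centre. I'll back off, re-centre behind it and aim 10° toward the middle of the fence.

{"fn": "apply_moves", "kwargs": {
  "commands": [
    {"jaw": 0.8,"xyz": [-1.5,0,0],"turn": 0},
    {"jaw": 0.8,"xyz": [-1.5,-2.1,0],"turn": 0.17},
    {"jaw": 0.8,"xyz": [-1.5,-2.1,0],"turn": 0.17}
  ]
}}

```text
t: 4.28
tool_pos: [453.3, -103.5, 73.5]
orientation: [-2.405, -2.021, 0.002]
ft_force: [0.3, -0.0, -0.6]
finger_gap: 0.091
gripper_force: 0.0
```

{"fn": "apply_moves", "kwargs": {
  "commands": [
    {"jaw": 0.8,"xyz": [1,0,0],"turn": 0},
    {"jaw": 0.8,"xyz": [2.5,0,0],"turn": 0},
    {"jaw": 0.8,"xyz": [4,0,0],"turn": 0},
    {"jaw": 0.8,"xyz": [5.5,0,0],"turn": 0},
    {"jaw": 0.8,"xyz": [7,0,0],"turn": 0},
    {"jaw": 0.8,"xyz": [8.5,0,0],"turn": 0},
    {"jaw": 0.8,"xyz": [10,0,0],"turn": 0},
    {"jaw": 0.8,"xyz": [11,0,0],"turn": 0}
  ]
}}

```text
t: 5.28
tool_pos: [473.2, 7.6, 73.7]
orientation: [2.402, 2.024, 0.0]
ft_force: [0.0, 0.2, -0.0]
finger_gap: 0.088
gripper_force: 0.1
```

Run:
```python
from h import *
o=get_obs(); print(o["tool_pos"],o["ft_force"],o["finger_gap"])
im,d,_=look("side",["stick","eraser_1"]); look("top",["stick","paste_tub"])
```

```text
[473.19869339   7.63672936  73.70845931] [ 0.02568722  0.1762905  -0.03888942] 0.08847478225907746
side eraser_1 0.52 [258.1, 220.9, 21.5, 12.1] ctr 575 8 wh [40. 24.] ang 11 z [-3.  8. 12.] x [555. 601.] y [-12.  21.]
top paste_tub 0.72 [318.0, 161.7, 19.7, 20.9] ctr 653 -136 wh [48. 45.] ang 2 z [ 8. 46. 49.] x [630. 677.] y [-159. -113.]
```

Run:
```python
from h import *
im,d=capture("side");cv2.imwrite("pics/s2.png",cv2.resize(im[190:330,170:370,::-1],(800,560)))
```

```text
(no output)
```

View pics/s2.png

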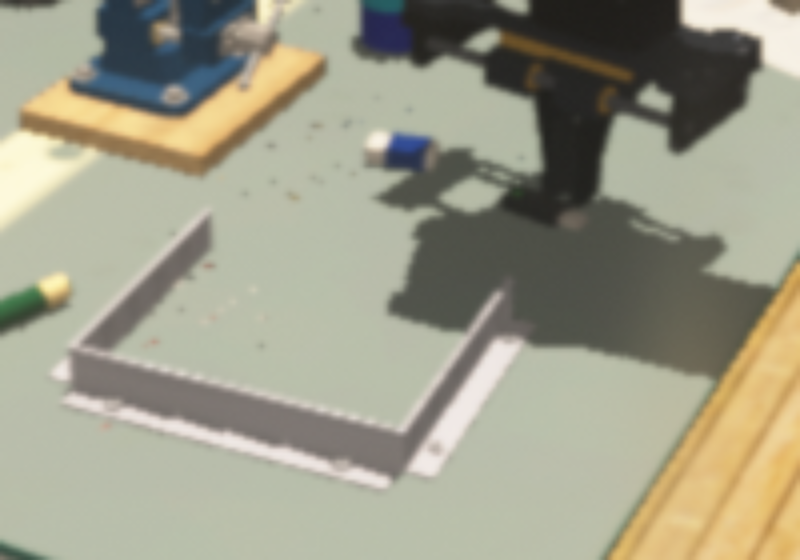

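The stick lies in front of the fingertips from about (500, 200) to (588, 220) in the crop. The fence mouth is ahead, from (210, 215) to (505, 285). I'll work out where the stick's ends are.

```bash
cat >> h.py <<'E'
def px2w(cam,u,v,z):
    p=camera_params(cam); K,R,t=[np.array(p[k],float) for k in("mtx","R","t")]
    r=R.T@np.linalg.inv(K)@np.array([u,v,1.]); c=-R.T@t; return np.round(c+r*(z-c[2])/r[2])
E
python3 - <<'E'
from h import *
for a,b in((500,200),(545,218),(588,218),(505,280),(210,215)): print(px2w("side",170+a/4,190+b/4,25 if b in(280,) or a==210 else 5))
E
```

```text
[500.  35.   5.]
[470.  42.   5.]
[449.  31.   5.]
[451. 140.  25.]
[617. 154.  25.]
```

{"fn": "apply_moves", "kwargs": {
  "commands": [
    {"jaw": 0.8,"xyz": [1.5,0,0],"turn": 0},
    {"jaw": 0.8,"xyz": [3,0,0],"turn": 0},
    {"jaw": 0.8,"xyz": [4.5,0,0],"turn": 0},
    {"jaw": 0.8,"xyz": [6,0,0],"turn": 0},
    {"jaw": 0.8,"xyz": [7.5,0,0],"turn": 0},
    {"jaw": 0.8,"xyz": [9,0,0],"turn": 0},
    {"jaw": 0.8,"xyz": [10,0,0],"turn": 0},
    {"jaw": 0.8,"xyz": [10,0,0],"turn": 0}
  ]
}}

```text
t: 6.62
tool_pos: [490.1, 105.9, 73.7]
orientation: [-2.402, -2.025, -0.0]
ft_force: [0.1, -0.2, 0.6]
finger_gap: 0.094
gripper_force: 0.0
```

Run:
```python
from h import *
print(get_obs()["tool_pos"])
look("top",["stick"])
im,d,_=look("side",["stick"]);cv2.imwrite("pics/s3.png",cv2.resize(im[190:330,170:370,::-1],(800,560)))
```

```text
[490.10194594 105.94445657  73.68440832]
top stick 0.37 [394.8, 264.6, 25.4, 16.7] ctr 435 -313 wh [40. 27.] ang 58 z [ 7. 30. 34.] x [415. 454.] y [-342. -292.]
side stick 0.67 [268.1, 255.5, 25.7, 10.0] ctr 493 129 wh [19. 48.] ang 83 z [2. 6. 8.] x [470. 516.] y [118. 138.]
```

View pics/s3.png

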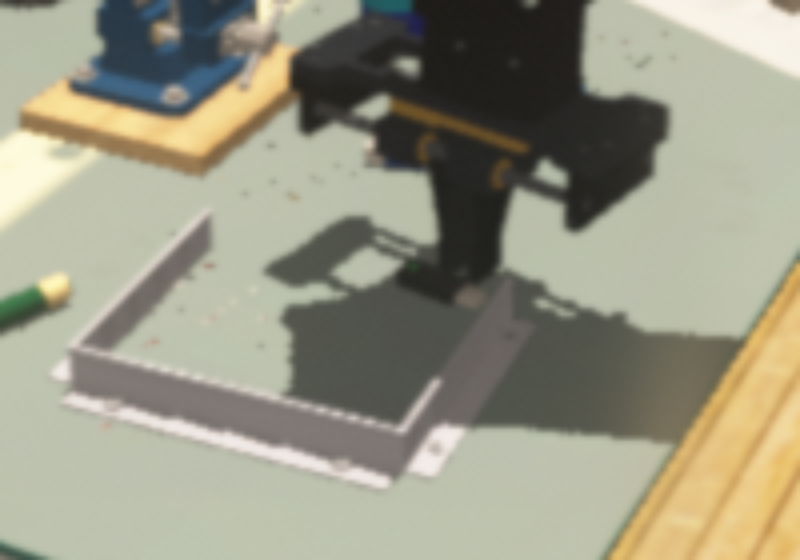

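Side view: the stick is square at the fence mouth, centred at (493, 129), with the fingers centred behind it. The top detection has landed on the adapter, so I'm ignoring it. Next I finish this push, back off, lift and turn for the eraser.

{"fn": "apply_moves", "kwargs": {
  "commands": [
    {"jaw": 0.8,"xyz": [1.5,0,0],"turn": 0},
    {"jaw": 0.8,"xyz": [3,0,0],"turn": 0},
    {"jaw": 0.8,"xyz": [4.5,0,0],"turn": 0},
    {"jaw": 0.8,"xyz": [6,0,0],"turn": 0},
    {"jaw": 0.8,"xyz": [7.5,0,0],"turn": 0},
    {"jaw": 0.8,"xyz": [9,0,0],"turn": 0},
    {"jaw": 0.8,"xyz": [10,0,0],"turn": 0},
    {"jaw": 0.8,"xyz": [10,0,0],"turn": 0}
  ]
}}

```text
t: 7.82
tool_pos: [507.0, 204.5, 73.6]
orientation: [-2.402, -2.025, -0.0]
ft_force: [0.3, -1.2, -0.1]
finger_gap: 0.09
gripper_force: 0.0
```

{"fn": "apply_moves", "kwargs": {
  "commands": [
    {"jaw": 0.4,"xyz": [-3,0,0],"turn": 0},
    {"jaw": 0,"xyz": [-4,0,-3],"turn": 0.18},
    {"jaw": 0,"xyz": [-5,0,-8],"turn": 0.36},
    {"jaw": 0,"xyz": [-7,0,-10],"turn": 0.54},
    {"jaw": 0,"xyz": [-10,0,-10],"turn": 0.72},
    {"jaw": 0,"xyz": [-14,2,-10],"turn": 0.9},
    {"jaw": 0,"xyz": [-18,6,-10],"turn": 1.08},
    {"jaw": 0,"xyz": [-21,8,-10],"turn": 1.26}
  ]
}}

```text
t: 8.82
tool_pos: [551.0, -20.2, 173.8]
orientation: [3.134, 0.206, 0.001]
ft_force: [-0.3, 0.4, 0.0]
finger_gap: 0.007
gripper_force: 0.0
```

Run:
```python
from h import *
from scipy.spatial.transform import Rotation as R
look("top",["stick","eraser_1"]);look("side",["stick","eraser_1"])
o=get_obs();print(o["tool_pos"],R.from_rotvec(o["orientation"]).as_matrix().round(3),o["finger_gap"],o["joints"])
```

```text
top stick 0.69 [160.4, 221.1, 10.5, 20.3] ctr 510 227 wh [18. 50.] ang 79 z [-1.  8. 11.] x [483. 533.] y [215. 239.]
side stick 0.46 [237.6, 278.9, 26.9, 12.7] ctr 509 227 wh [19. 48.] ang 78 z [1. 6. 9.] x [486. 532.] y [215. 237.]
side eraser_1 0.61 [259.6, 225.2, 18.4, 5.9] ctr 575 8 wh [41. 26.] ang 3 z [-0.  8. 12.] x [555. 595.] y [-4. 22.]
[549.71565592 -15.9591459  173.67357845] [[ 0.99   0.142 -0.   ]
 [ 0.142 -0.99   0.   ]
 [-0.    -0.    -1.   ]] 0.002960104674600742 [ 0.23497189  0.28873875 -0.33372098  1.78851732  0.10542918  1.08206521
 -1.56402901]
```

The stick is well inside at (510, 227). Next I go down behind the eraser.

{"fn": "apply_moves", "kwargs": {
  "commands": [
    {"jaw": 0,"xyz": [2.5,1.8,0],"turn": 0},
    {"jaw": 0,"xyz": [2.5,1.8,4],"turn": 0},
    {"jaw": 0,"xyz": [2.5,1.8,8],"turn": 0},
    {"jaw": 0,"xyz": [2.5,1.8,10],"turn": 0},
    {"jaw": 0,"xyz": [2.5,1.8,10],"turn": 0}
  ]
}}

```text
t: 9.75
tool_pos: [577.1, -30.5, 73.3]
orientation: [-3.133, -0.222, 0.002]
ft_force: [0.2, 0.1, 1.1]
finger_gap: 0.005
gripper_force: 0.0
```

{"fn": "apply_moves", "kwargs": {
  "commands": [
    {"jaw": 0,"xyz": [-0.15,-1,0],"turn": 0},
    {"jaw": 0,"xyz": [0.1,-2,0],"turn": 0},
    {"jaw": 0,"xyz": [0.3,-3,0],"turn": 0},
    {"jaw": 0,"xyz": [0.5,-4,0],"turn": 0},
    {"jaw": 0,"xyz": [0.7,-5,0],"turn": 0},
    {"jaw": 0,"xyz": [0.85,-6,0],"turn": 0},
    {"jaw": 0,"xyz": [0.85,-6,0],"turn": 0}
  ]
}}

```text
t: 10.62
tool_pos: [577.4, 30.5, 73.6]
orientation: [-3.133, -0.222, 0.0]
ft_force: [-0.1, -0.2, 0.5]
finger_gap: 0.004
gripper_force: 0.0
```

Run:
```python
from h import *
print(get_obs()["tool_pos"])
look("top",["eraser_1"])
im,d,_=look("side",["eraser_1"]);cv2.imwrite("pics/s4.png",cv2.resize(im[190:330,170:370,::-1],(800,560)))
```

```text
[577.4409384   30.53487063  73.64465539]
side eraser_1 0.7 [251.4, 229.7, 20.1, 10.6] ctr 578 50 wh [41. 27.] ang 2 z [-0.  8. 12.] x [557. 598.] y [38. 64.]
```

View pics/s4.png

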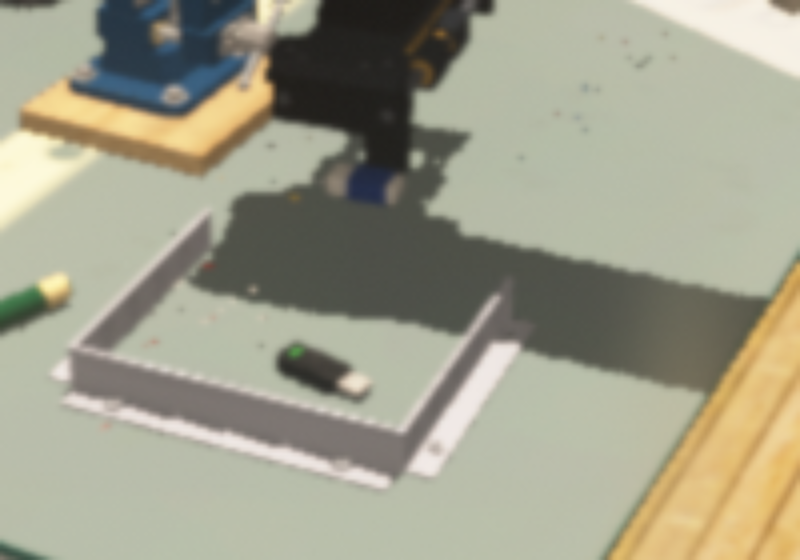

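The stick lies flat well inside at crop (325, 370), and the eraser is in front of the finger at (365, 185), heading for the mouth. I'll keep pushing.

{"fn": "apply_moves", "kwargs": {
  "commands": [
    {"jaw": 0,"xyz": [0.1,-1.2,0],"turn": 0},
    {"jaw": 0,"xyz": [0.2,-2.4,0],"turn": 0},
    {"jaw": 0,"xyz": [0.3,-3.6,0],"turn": 0},
    {"jaw": 0,"xyz": [0.4,-4.8,0],"turn": 0},
    {"jaw": 0,"xyz": [0.5,-6,0],"turn": 0},
    {"jaw": 0,"xyz": [0.6,-7,0],"turn": 0},
    {"jaw": 0,"xyz": [0.7,-8,0],"turn": 0},
    {"jaw": 0,"xyz": [0.7,-8,0],"turn": 0}
  ]
}}

```text
t: 11.82
tool_pos: [573.2, 110.6, 73.7]
orientation: [-3.133, -0.222, -0.0]
ft_force: [0.4, 0.3, -0.6]
finger_gap: 0.003
gripper_force: 0.0
```

Run:
```python
from h import *
print(get_obs()["tool_pos"])
look("top",["eraser_1"])
look("side",["eraser_1"])
```

```text
[573.17824132 110.62934756  73.72004732]
side eraser_1 0.73 [234.7, 244.7, 22.9, 13.5] ctr 573 131 wh [40. 26.] ang 5 z [-1.  9. 12.] x [552. 592.] y [118. 145.]
```

Still centred on the finger, so I push another 8 cm, then back off and lift.

{"fn": "apply_moves", "kwargs": {
  "commands": [
    {"jaw": 0,"xyz": [0.1,-1.2,0],"turn": 0},
    {"jaw": 0,"xyz": [0.2,-2.4,0],"turn": 0},
    {"jaw": 0,"xyz": [0.4,-3.6,0],"turn": 0},
    {"jaw": 0,"xyz": [0.6,-4.8,0],"turn": 0},
    {"jaw": 0,"xyz": [0.8,-6,0],"turn": 0},
    {"jaw": 0,"xyz": [0.9,-7,0],"turn": 0},
    {"jaw": 0,"xyz": [1,-8,0],"turn": 0},
    {"jaw": 0,"xyz": [1,-8,0],"turn": 0}
  ]
}}

```text
t: 13.02
tool_pos: [571.8, 191.3, 73.7]
orientation: [-3.133, -0.222, -0.0]
ft_force: [0.7, -1.5, 0.4]
finger_gap: -0.0
gripper_force: 0.0
```

{"fn": "apply_moves", "kwargs": {
  "commands": [
    {"jaw": 0,"xyz": [-0.3,2,0],"turn": 0},
    {"jaw": 0,"xyz": [-0.5,4,0],"turn": 0},
    {"jaw": 0,"xyz": [-0.5,4,-5],"turn": 0},
    {"jaw": 0,"xyz": [-0.5,8,-10],"turn": 0},
    {"jaw": 0,"xyz": [-0.5,13,-10],"turn": 0},
    {"jaw": 0,"xyz": [-0.5,18,-10],"turn": 0},
    {"jaw": 0,"xyz": [-0.5,20,-10],"turn": 0},
    {"jaw": 0,"xyz": [-0.5,20,-10],"turn": 0}
  ]
}}

```text
t: 14.02
tool_pos: [594.7, -11.4, 173.6]
orientation: [3.134, 0.213, -0.0]
ft_force: [0.3, 1.2, 0.5]
finger_gap: 0.007
gripper_force: 0.0
```

Run:
```python
from h import *
print(get_obs()["tool_pos"])
look("top",["eraser_1","stick"])
im,d,_=look("side",["eraser_1","stick","paste_tub","round_tin","adapter"]);cv2.imwrite("pics/s5.png",im[:,:,::-1])
```

```text
[594.7318066  -11.37668916 173.5647531 ]
top eraser_1 0.76 [166.6, 198.0, 13.7, 15.1] ctr 571 214 wh [40. 21.] ang 5 z [ 5. 11. 15.] x [551. 593.] y [202. 225.]
top eraser_1 0.23 [135.4, 175.7, 69.6, 92.6] ctr 533 213 wh [177. 143.] ang 4 z [-1.  4. 25.] x [430. 635.] y [143. 299.]
top stick 0.55 [161.9, 218.8, 11.0, 22.7] ctr 509 227 wh [18. 50.] ang 77 z [ 1.  8. 11.] x [485. 535.] y [215. 239.]
side eraser_1 0.64 [214.9, 265.0, 23.1, 12.2] ctr 571 213 wh [41. 26.] ang 9 z [-3.  8. 12.] x [551. 603.] y [181. 225.]
side stick 0.74 [236.0, 275.0, 27.6, 14.2] ctr 510 227 wh [19. 51.] ang 76 z [-2.  5.  8.] x [485. 541.] y [202. 236.]
side paste_tub 0.65 [257.4, 183.9, 22.2, 21.1] ctr 625 -68 wh [ 43. 166.] ang 21 z [ 5. 25. 45.] x [629. 672.] y [-150. -111.]
side paste_tub 0.34 [237.4, 274.2, 24.5, 11.0] ctr 510 227 wh [19. 51.] ang 76 z [-1.  6.  8.] x [486. 534.] y [203. 236.]
side round_tin 0.63 [296.7, 170.2, 19.9, 16.1] ctr 606 -283 wh [58. 66.] ang 26 z [ 1. 20. 23.] x [575. 631.] y [-312. -251.]
side adapter 0.55 [359.6, 179.6, 17.0, 16.6] ctr 432 -312 wh [42. 29.] ang 58 z [ 2. 19. 31.] x [414. 454.] y [-329. -292.]
```

View pics/s5.png

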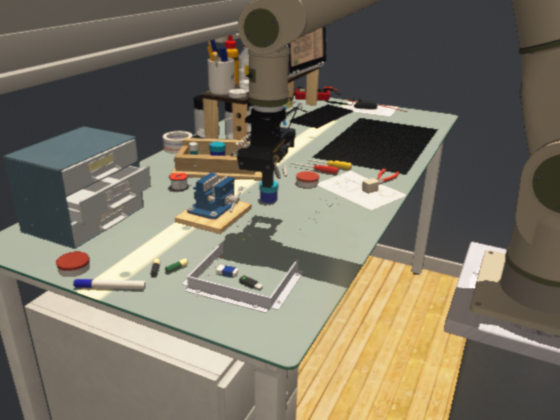

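The eraser, at (227, 271), and the stick, at (250, 282), lie flat inside the fence. The tub, tin and adapter are where they started, and the arm is clear of everything.

```bash
python3 -c "from rig import *; print(hand_in())"
```

```text
the job is handed in; nothing more can be done
None
```

I handed the job in at about 14 s of the 64 s allowed: the last measurements put the eraser and USB stick flat inside the fence, about 70–85 mm back from its open side, with the tub, tin and adapter unmoved; the hand-in call returned no verdict.

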